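# Fit check of a taper arbor and its release with a drift

## Robot

A 6-joint arm with a two-finger parallel gripper is mounted at the origin on the work surface. World frame = base frame: x ahead of the robot, y to its left, z up, the work surface at z = 0. Lengths are in m, angles in rad, forces in N, time in s.
With the tool pointing down it reaches from about 0.35 to 0.725 m from the base axis. Payload 6 kg.
Tool frame: the origin (TCP) lies midway between the tips of the shut fingers; the grasp point (between the pads) lies 19 mm behind it (env.grasp_offset is the distance from the TCP to the grasp point, in m); z points along the fingers, y is the direction in which the jaws open and shut (so a half turn about z gives the same grasp; the last joint's range is limited). The gripper opens to 85 mm and grips with 20 to 120 N. Pads are 22 mm wide; open, the fingers measure 114 mm over their backs; the gripper's body (76 mm by 85 mm) begins 54 mm behind the grasp point. The pads swing forward as they close: fully open they stand 13 mm farther back than shut.
Start: joints at [1.547, 0.04, 0.085, 0, -1.615, -0.334], TCP at [0.21, 0.562, 0.231] pointing down, gripper open.
Joint ranges: [-2.56, 2.56], [-1.29, 2.01], [-1.08, 1.49], [-3.29, 1.98], [-2.81, -0.18], [-2.99, 2.99]. Speed limits (rad/s): [2.57, 2.57, 3.01, 3.14, 3.14, 3.14].

## Interface

Orientations are given as a 3x3 rotation matrix whose columns are the frame's x, y, z axes.
In Python, from workcell import env gives the robot as it stands.
- The arm moves only by the shell command python3 -m pendant 'ROWS' [OPENING] [FORCE]. ROWS is JSON, a list of rows, each a list of 4 numbers: the shift along the world's x, y, z in m, then the turn about the world's z in rad. In form: [[x, y, z, twist], ...]. A call has 1 to 10 rows; each row is the pose to reach, as a shift and turn from the pose commanded when the call began; what a row does not reach only later rows make up. A row lasts 1/12 s, in which the tool goes at most 41.7 mm and 7.16 degrees, less where a joint would pass 70% of its speed; a pose out of reach is approached as far as the arm can. A call with a gripper value outside its range is refused whole. OPENING is the gripper command: -1 is fully open, 1 is shut, values between are in proportion, set as the call begins (- or left out, the last holds). The fingers move at their own pace and stop on an object; FORCE is the grip in N (left out, the last holds). Time passes only in rows, so rows that repeat a pose let the fingers close. It gives the time, the measured TCP pose, the force and the opening at its end, in the units of the state.
- env.get_obs(): the state, without advancing time (a new reading comes with each control period).
- env.read_camera(name): name is "side" or "top"; returns the picture (480x640x3 uint8, blue, green, red); there is no depth.
- env.camera_info(name): a dict with "fov_y" (degrees; the focal length in pixels is half the picture's height over the tangent of half this angle, whatever the lens; pixels are square), "cx", "cy" (the principal point, pixels), "T" (4x4, takes a point from camera to world coordinates). Camera axes: x right, y up, looking along -z (the intrinsics and any distortion apply to the point x, -y, -z); pixel columns grow to the right and rows downward; lengths in m; the calibration is good to about 2 mm. A picture is of the moment at which its call begins. camera_info takes no time and is no camera call.
- env.job_done(): hands the job in, once; it reports no verdict.
The state is a dict: "time": time; "joint_pos": joint angles; "qvel": joint speeds; "effort": joint torques, N m; "tool_pos": TCP position; "orientation": TCP orientation; "wrist_force": force on the tool from outside, world axes, zero at the start; "ft_torque": the same for the moment, N m; "grip_width": finger opening in m.
Only numpy, scipy, OpenCV 4.12 (cv2) and the standard library are available. Lean on these libraries where they do the work, as an engineer would, in place of code of your own. Each camera call takes 0.05 s, during which the arm holds its last target.

## Task

Check the fit of the yellow-headed taper arbor: take it from the rack, put its shank into the sleeve of the green stand, twist it until its tang drops into the drive ring inside, and seat it fully home with a firm twisting push of about 10 N (never over 20 N). Let go, then free it without pulling on it: drive the blue drift through the sleeve's slot, under the tang, with no more than about 30 N, until the arbor has broken loose and stands 5 to 10 mm higher, upright in the sleeve. Leave the drift through the slot, let go of it, and leave the other things alone.

Things in the scene. Friction and masses are not known exactly. Their poses are not given: they have to be found in the camera images.
- arbor: Loose taper arbor, 0.45 kg, 131 mm long, hanging in one of the rack's two holes. Origin: middle of the lower end face of its tang; z up along it. Flat steel tang at the bottom, 14 mm (its x) by 7 mm (its y), 24 mm long; then the round tapered shank, radius 8.5 mm at z = 24 mm to 15.7 mm at z = 75 mm, 8 degrees half angle. Half a turn gives the same fit.
- arbor_head (a point): Middle of the arbor's yellow head, 102 mm above its origin. The head is 26 mm (arbor x) by 22 mm (arbor y) and 38 mm high (z = 83 to 121 mm): grip it from above across the 22 mm. Below it the dark collar, 21 mm radius, z = 75 to 83 mm; above it a steel nose of 9 mm radius, to z = 131 mm.
- stand: Fixed stand. Origin: on the table under the sleeve's axis, z up. Green plate 20 mm thick, x = -150 to +80 mm, 110 mm wide. On it the upright grey sleeve, 28 mm radius, with a tapered bore. A through slot 15 mm wide (y), 22 mm high runs along the stand's x under the bore; its floor is the plate's top. A home arbor has its origin 32 mm (give or take 1.5 mm) above the stand's origin.
- stand_mouth (a point): Middle of the sleeve's mouth, 102 mm above the table; the bore is 14.7 mm in radius here, 8 degrees half angle. With the arbor home the underside of its collar is about 5 mm above this point. The taper first touches about 2 mm short of home; from there a push of about 10 N with small twists each way seats it. It then holds by itself; breaking it loose takes some 10 to 25 N on the drift.
- ring_top (a point): Middle of the top of the brass drive ring inside the sleeve, 47.5 mm above the table. Its slot, 10.5 mm wide, takes the tang; the slot's direction is not known: up to 1 rad either way from the stand's x axis. Until the arbor's x is within about 0.2 rad of it the tang's end stops on the ring, 15 mm short of home; then it drops in. The ring is 5 mm thick, stiff, and stays put under a light touch.
- stand_slot (a point): Middle of the entry end of the slot's floor: 22 mm from the sleeve's axis on the stand's -x side, 20 mm above the table. The drift goes in here and is driven along the stand's +x.
- drift: Loose blue steel drift (wedge), 0.25 kg, 150 mm long, lying on its flat underside. Origin: middle of the underside; x points to the thin tip, z up. Blade 10 mm thick (y), 6 mm high at the tip (x = 75 mm), its upper edge rising 1 in 4 to 35 mm at x = -41 mm; behind it the grip block.
- drift_grip (a point): Point in the drift's grip block, 58 mm behind the drift's origin (58 mm along its -x), 28 mm above the underside. The block is 34 mm (x) by 16 mm (y), 42 mm high: grip it from above across the 16 mm.
- drift_tip (a point): Tip of the drift, 3 mm above its underside. With the underside on the plate the blade meets a home arbor's tang when the tip is 17 to 24 mm past the sleeve's axis; each further 4 mm lifts the arbor about 1 mm, and about 45 to 50 mm past the axis is right; beyond 53 mm the blade meets the ring. The steel of blade and bore is oiled.
- rack: Fixed plywood rack, 88 mm high, 80 mm (x) by 180 mm (y), with two holes of 34 mm, 45 mm either side of its middle along y. The two taper tools hang in them by their collars, the tang's end 13 mm above the table.
- countersink: Bystander: another taper tool, copper-coloured cone on top, hanging in the rack's other hole; 121 mm long, origin at the end of its tang. Leave it alone.
- hammer: Bystander: hammer lying on the table.
- spanner: Bystander: wrench lying on the table.
- brush: Bystander: brush lying on the table.
- spray: Bystander: white bottle with a red cap, 190 mm high.
- magnet: Bystander: red square welding magnet, 90 mm wide, 16 mm high.
There are look-alikes about, which are no part of the job. Leave any purple or red look-alike of the arbor alone.

How it is judged:
On the way, in this order (a step that is already met when the one before it is completed fails the run):
1. the arbor is home in the sleeve, tang in the ring, and pressed firmly into the taper by the gripper (z of arbor in the frame of stand below 0.0345 m and horizontal distance between arbor and stand below 0.005 m and angle between arbor's own z axis and vertical below 0.08 rad and contact force between arbor and stand above 20 N and contact force between the fingers and arbor above 1 N), for 0.1 s.
2. it stays home with the hand off it (z of arbor in the frame of stand below 0.0345 m and angle between arbor's own z axis and vertical below 0.08 rad and contact force between each of the arm, the fingers and arbor below 0.3 N), for 0.3 s.
3. the drift in the slot bears on the tang of the seated arbor, the hand off the arbor (z of arbor in the frame of stand below 0.035 m and contact force between drift and arbor above 2 N and contact force between the fingers and arbor below 0.3 N).
4. the drift has lifted the arbor loose, at least 3 mm, the hand off the arbor (z of arbor in the frame of stand above 0.035 m and contact force between drift and arbor above 1 N and contact force between the fingers and arbor below 0.3 N), for 0.2 s.
At the end, for the whole second after the job is handed in: The arbor stands at rest in the sleeve, upright within 7 degrees, on axis within 6 mm, about 3 to 15 mm above its home height; the drift lies at rest in the slot, upright, with its tip out at the far side of the sleeve (z of arbor in the frame of stand between 0.035 and 0.047 m and horizontal distance between arbor and stand below 0.006 m and angle between arbor's own z axis and vertical below 0.12 rad and linear speed of each of arbor, drift below 0.02 m/s and x of drift_tip in the frame of stand above 0.024 m and z of drift_tip in the frame of stand below 0.035 m and angle between drift's own z axis and vertical below 0.2 rad); the robot touches nothing.
It fails at once if the arbor is jammed: the sleeve's walls carry more than 220 N in all (a push of more than about 25 N while twisting) (contact force between arbor and stand above 220 N).
It fails at once if the drift bears on the tang with more than 50 N (contact force between drift and arbor above 50 N).
It fails at once if a bystander is moved by more than 30 mm (distance of any of countersink, hammer, spanner, brush, spray, magnet from where it was at the start of the episode above 0.03 m).
It also fails if it takes over 72 s, if anything falls off the work surface, if the arm or the gripper's body presses on something with over 40 N, if the wrist force passes 120 N, or if a joint passes its speed limit or range.

## Working session

There is one attempt and no reset: what is moved stays moved. The work goes in short steps, Python scripts to look and compute and a shell command to move; the robot and the scene stay as the last step left them, time stands still between calls to the robot, and variables do not carry over. Pictures are saved under pics/ and viewed, and the job is handed in when it is done.

```bash
ls; mkdir -p pics; python3 - <<'E'
from workcell import env
import cv2
print(env.get_obs(), env.grasp_offset)
for n in ("side","top"):
    print(n, env.camera_info(n)); cv2.imwrite(f"pics/{n}0.png", env.read_camera(n))
E
```

```text
pics
{'time': 0.0, 'joint_pos': array([ 1.54672612e+00,  4.08376795e-02,  8.37767942e-02, -4.56400811e-04,
       -1.61549414e+00, -3.33681762e-01]), 'qvel': array([ 0.0006133 , -0.00015641, -0.0011765 ,  0.0019342 ,  0.00019368,
       -0.00032409]), 'effort': array([ 5.17983335e-04, -3.68194520e+01,  3.47411120e+01,  6.93196803e+00,
       -5.37350585e-03, -8.42271746e-07]), 'tool_pos': array([0.20992214, 0.56172247, 0.23024691]), 'orientation': array([[ 9.36693419e-01, -3.50150240e-01, -4.98141175e-04],
       [-3.50150564e-01, -9.36691801e-01, -1.74722178e-03],
       [ 1.45185373e-04,  1.81103556e-03, -9.99998350e-01]]), 'wrist_force': array([-0.74190057, -0.16564699,  0.08696103]), 'ft_torque': array([-0.00812395, -0.02870825,  0.01497208]), 'grip_width': 0.08542579971814247} 0.0187
side {'fov_y': 48.52604986080584, 'cx': 312.36649314470117, 'cy': 245.49757243189387, 'T': array([[-9.22193086e-01,  2.32615210e-01, -3.08949958e-01,
         1.17145542e-01],
       [-3.86729191e-01, -5.56069627e-01,  7.35681387e-01,
         1.09243209e+00],
       [-6.67007223e-04,  7.97920256e-01,  6.02762657e-01,
         9.34412697e-01],
       [ 0.00000000e+00,  0.00000000e+00,  0.00000000e+00,
         1.00000000e+00]])}
top {'fov_y': 50.55423506294825, 'cx': 330.57748246666335, 'cy': 229.12117844269966, 'T': array([[-0.01393486,  0.97713663, -0.2121552 ,  0.30145215],
       [-0.99990186, -0.01331037,  0.00437157,  0.07115588],
       [ 0.00144775,  0.21219529,  0.97722621,  1.30660579],
       [ 0.        ,  0.        ,  0.        ,  1.        ]])}
```

View pics/side0.png

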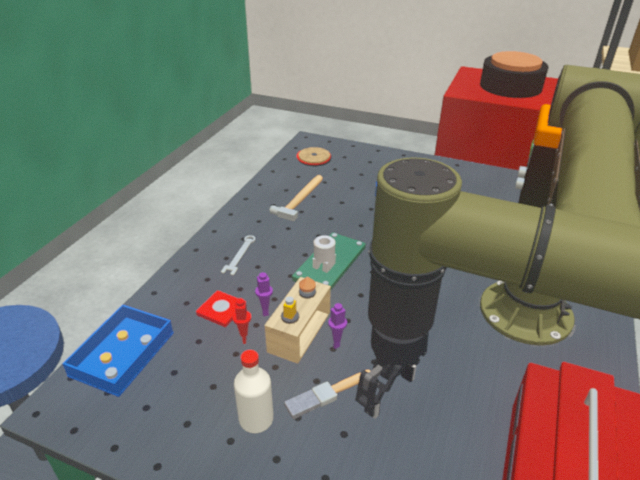

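View pics/top0.png

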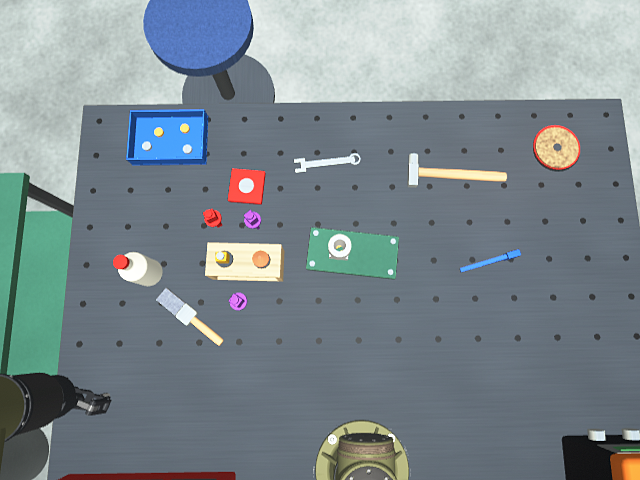

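```bash
cat > h.py <<'E'
import numpy as np, cv2
from workcell import env
def cam(n):
    i=env.camera_info(n); f=240/np.tan(np.radians(i["fov_y"]/2)); return i["T"],f,i["cx"],i["cy"]
def ray(n,u,v):
    T,f,cx,cy=cam(n); d=T[:3,:3]@np.array([(u-cx)/f,-(v-cy)/f,-1.]); return T[:3,3],d/np.linalg.norm(d)
def plane(n,u,v,z):
    o,d=ray(n,u,v); return o+d*(z-o[2])/d[2]
def proj(n,p):
    T,f,cx,cy=cam(n); q=T[:3,:3].T@(np.asarray(p)-T[:3,3]); return np.array([cx+f*q[0]/-q[2], cy-f*q[1]/-q[2]])
def tri(a,b):
    o1,d1=ray("top",*a);o2,d2=ray("side",*b)
    s=np.linalg.lstsq(np.c_[d1,-d2],o2-o1,rcond=None)[0]
    p,q=o1+s[0]*d1,o2+s[1]*d2
    return (p+q)/2,np.linalg.norm(p-q)
def crop(n,x0,y0,w,h,k,out,src=None):
    im=cv2.imread(src) if src else env.read_camera(n)
    cv2.imwrite(out,cv2.resize(im[y0:y0+h,x0:x0+w],None,fx=k,fy=k,interpolation=cv2.INTER_CUBIC))
E
python3 - <<'E'
from h import *
crop("top",195,200,215,115,3.7,"pics/t1.png","pics/top0.png")
crop("top",440,230,100,60,8,"pics/t2.png","pics/top0.png")
crop("side",220,220,160,150,4,"pics/s1.png","pics/side0.png")
E
```

```text
(no output)
```

View pics/t1.png

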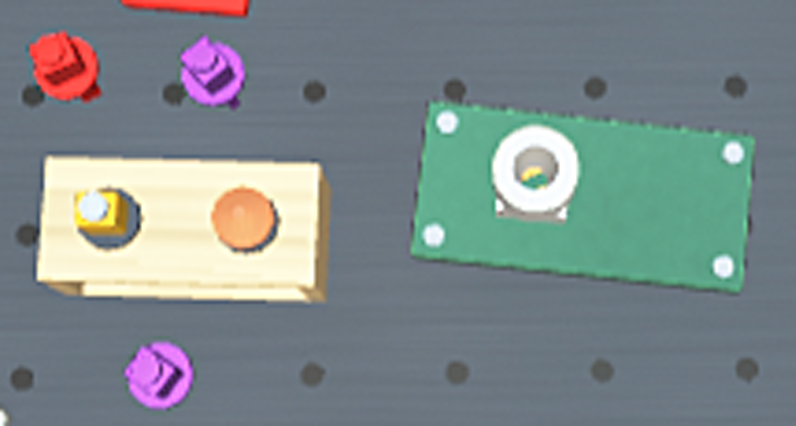

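View pics/t2.png

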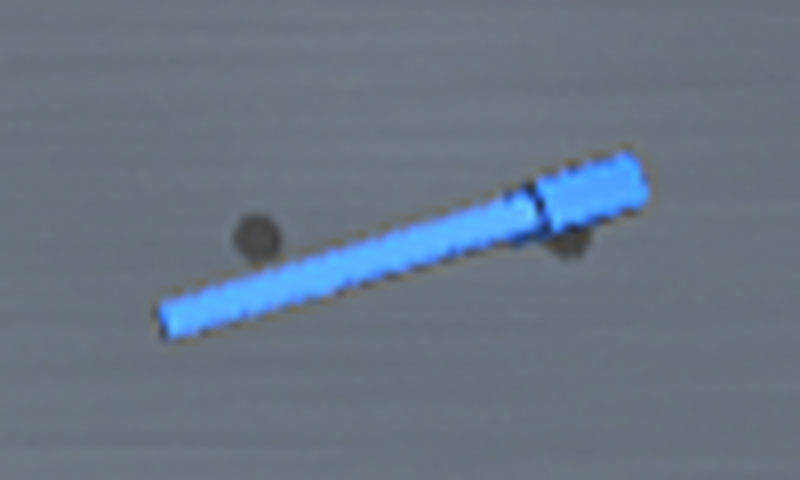

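View pics/s1.png

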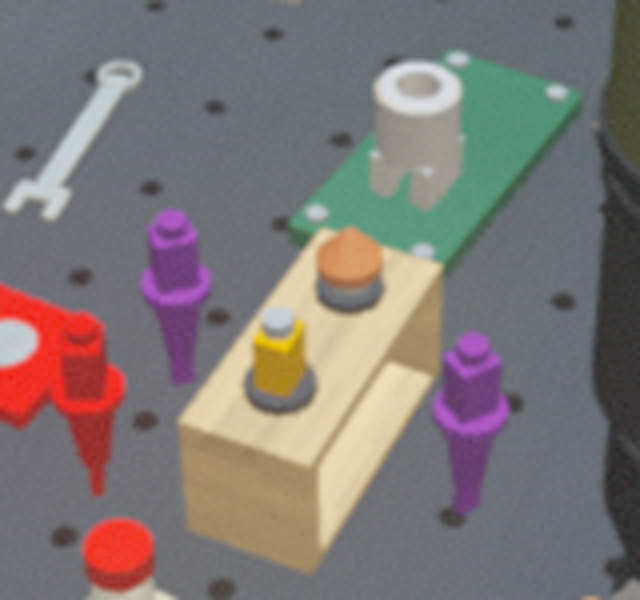

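```bash
python3 - <<'E'
from h import *
t=cv2.imread("pics/top0.png"); s=cv2.imread("pics/side0.png")
def blob(im,lo,hi,roi):
    h=cv2.cvtColor(im,cv2.COLOR_BGR2HSV); m=cv2.inRange(h,lo,hi); k=np.zeros_like(m); x0,y0,x1,y1=roi; k[y0:y1,x0:x1]=m[y0:y1,x0:x1]
    return k
def big(k):
    c,_=cv2.findContours(k,cv2.RETR_EXTERNAL,cv2.CHAIN_APPROX_NONE); c=max(c,key=cv2.contourArea); return c
# sleeve mouth annulus (bright) top
m=blob(t,(0,0,215),(180,30,255),(322,228,356,264)); c=big(m); e=cv2.fitEllipse(c); print("sleeve top",e, cv2.minEnclosingCircle(c))
pt=e[0]; P=plane("top",*pt,.102); print(P)
m=blob(s,(0,0,165),(180,40,255),(305,230,345,275)); 
cv2.imwrite("pics/sm.png",cv2.resize(m[225:280,300:350],None,fx=8,fy=8))
# plate
m=blob(t,(65,80,60),(90,255,200),(300,220,405,285)); c=big(m); c=cv2.convexHull(c); r=cv2.minAreaRect(c); print("plate",r); 
b=cv2.boxPoints(r); w=[plane("top",*q,.02)[:2] for q in b]; print(np.array(w)); 
for i in range(4): d=w[(i+1)%4]-w[i]; print(np.linalg.norm(d),np.degrees(np.arctan2(d[1],d[0])))
# drift
m=blob(t,(100,120,120),(120,255,255),(440,235,540,285)); c=big(m); r=cv2.minAreaRect(c); print("drift",r)
# yellow
m=blob(t,(20,140,120),(32,255,255),(200,235,240,280)); c=big(m); print("yellow",cv2.minAreaRect(c),cv2.boundingRect(c))
m=blob(s,(18,140,90),(32,255,255),(270,290,310,330)); c=big(m); print("yellow s",cv2.minAreaRect(c),cv2.boundingRect(c))
crop("top",322,228,34,36,16,"pics/t3.png","pics/top0.png")
crop("top",205,238,80,50,10,"pics/t4.png","pics/top0.png")
crop("side",275,275,45,60,10,"pics/s4.png","pics/side0.png")
crop("side",300,228,50,50,10,"pics/s3.png","pics/side0.png")
E
```

```text
sleeve top ((339.27606201171875, 245.1402130126953), (22.11781120300293, 22.27997398376465), 73.84217834472656) ((339.2930908203125, 245.3275909423828), 11.605104446411133)
[0.52320196 0.04536516 0.102     ]
plate ((352.4306945800781, 252.64114379882812), (89.88169860839844, 42.45532989501953), 6.170175075531006)
[[ 0.47793837  0.13079088]
 [ 0.58790654  0.11858038]
 [ 0.55920313 -0.11206394]
 [ 0.4501588  -0.09582274]]
0.11064399784202933 -6.335977790919875
0.23242351261561295 -97.09391991124299
0.11024718511884457 171.52856972955604
0.22830995863767178 83.01122897376128
drift ((490.0596618652344, 261.18243408203125), (7.0007643699646, 62.623023986816406), 71.896240234375)
yellow ((221.5, 257.0), (10.0, 13.0), 90.0) (215, 252, 14, 11)
yellow s ((289.0, 309.0), (12.0, 18.0), -0.0) (283, 300, 13, 19)
```

View pics/t3.png

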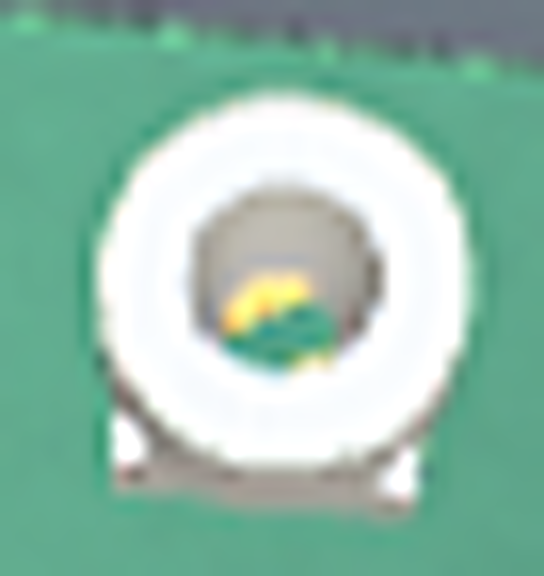

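View pics/t4.png

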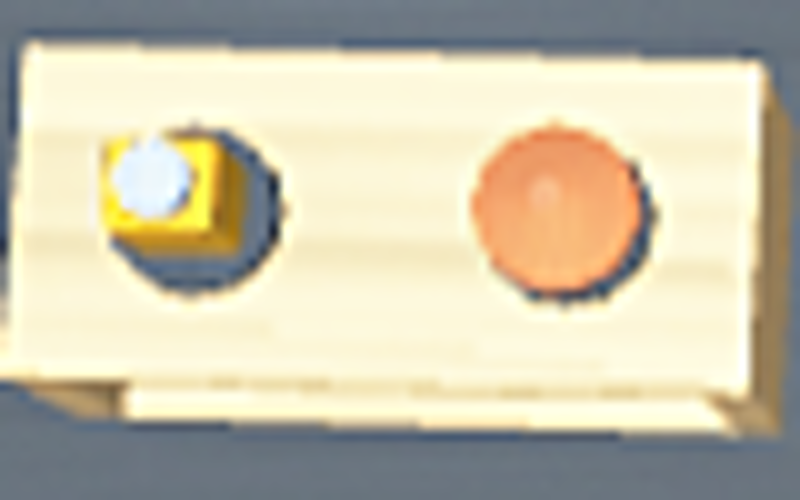

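View pics/s4.png

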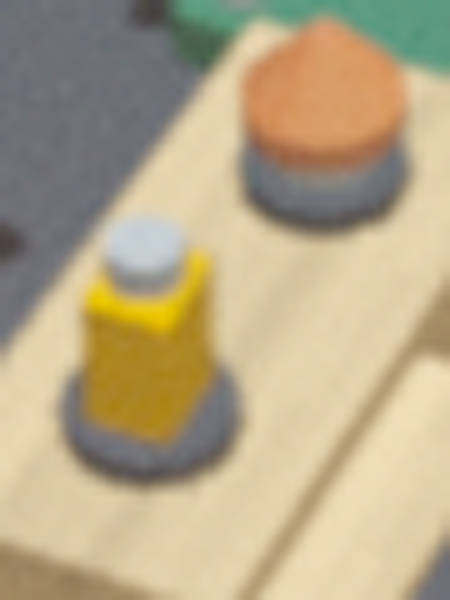

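View pics/s3.png

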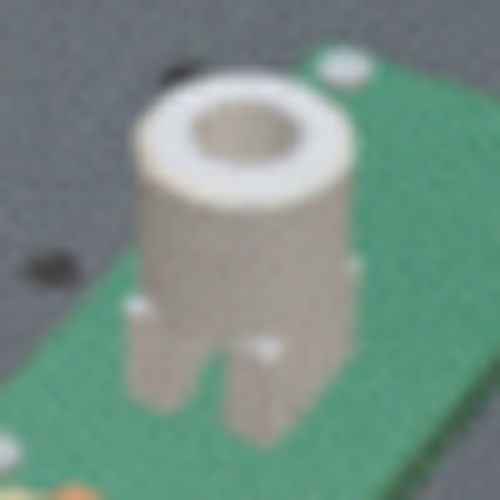

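```bash
python3 - <<'E'
from h import *
print("sleeve",tri((339.25,245.05),(324.1,241.4)), plane("side",324.1,241.4,.102), plane("top",339.25,245.05,.102))
print("nose",tri((219.7,255.3),(289.2,298.9)), plane("top",219.7,255.3,.144), plane("side",289.2,298.9,.144))
# plate hole bolts top-> corners check sleeve relation
print("plate ctr", plane("top",352.43,252.64,.02))
# rack top corners
for q in [(207.2,242.2),(281.4,243.8),(279.8,277.2),(205.3,275.6)]: print(plane("top",q[0],q[1],.088))
# drift tip & grip from top: block top face z=.042 , tip top z=.006
b=np.array
tip=plane("top",440+167/8-.5,230+320/8-.5,.006); blk=plane("top",440+592/8-.5,230+192/8-.5,.042)
print(tip,blk,np.linalg.norm((tip-blk)[:2]),np.degrees(np.arctan2(*(tip-blk)[1::-1])))
# collar
print("hole", plane("top",205+195/10-.5,238+212/10-.5,.092))
t=cv2.imread("pics/top0.png"); 
E
```

```text
sleeve (array([0.52364209, 0.04532911, 0.09973405]), np.float64(0.0004028966141802313)) [0.52232957 0.04816776 0.102     ] [0.52342367 0.04542406 0.102     ]
nose (array([0.49523173, 0.32355966, 0.14271026]), np.float64(0.0007012131173007103)) [0.49536054 0.32338252 0.144     ] [0.49424948 0.32479759 0.144     ]
plate ctr [0.5182885  0.01021757 0.02      ]
[0.53746965 0.36705254 0.088     ]
[0.53102792 0.18609322 0.088     ]
[0.44941968 0.18940018 0.088     ]
[0.45574382 0.3685503  0.088     ]
[ 0.47286469 -0.26740063  0.006     ] [ 0.50682474 -0.39477245  0.042     ] 0.1318213420508772 104.92899811941861
hole [0.49558017 0.32401841 0.092     ]
```

```bash
python3 -m pendant '[[0.285,-0.238,0,-1.213],[0.285,-0.238,0,-1.213],[0.285,-0.238,0,-1.213],[0.285,-0.238,0,-1.213],[0.285,-0.238,0,-1.213],[0.285,-0.238,0,-1.213],[0.285,-0.238,0,-1.213],[0.285,-0.238,0,-1.213],[0.285,-0.238,0,-1.213],[0.285,-0.238,0,-1.213]]' -1 40
python3 -m pendant '[[0,0,-0.03,0],[0,0,-0.06,0],[0,0,-0.06,0]]'
python3 - <<'E'
from h import *
o=env.get_obs(); print(o["tool_pos"],o["orientation"],o["wrist_force"],o["joint_pos"])
cv2.imwrite("pics/side1.png",env.read_camera("side")); cv2.imwrite("pics/top1.png",env.read_camera("top"))
E
```

```text
time: 0.93
tool_pos: [0.4987, 0.3195, 0.2304]
orientation: [[-0.012, -1.0, -0.001], [-1.0, 0.012, -0.002], [0.002, 0.001, -1.0]]
wrist_force: [-1.6, 1.7, 0.1]
grip_width: 0.0854
time: 1.18
tool_pos: [0.4927, 0.3221, 0.1636]
orientation: [[-0.001, -1.0, -0.009], [-1.0, 0.001, -0.006], [0.006, 0.009, -1.0]]
wrist_force: [0.7, -0.7, -2.6]
grip_width: 0.0857
[0.49265982 0.32210601 0.16360567] [[-0.00102576 -0.99995464 -0.00946963]
 [-0.99997912  0.00108611 -0.00637029]
 [ 0.00638029  0.0094629  -0.99993487]] [ 0.69224097 -0.679931   -2.6291301 ] [ 0.91713944  0.02337246 -0.05394836 -0.00365196 -1.50429181 -0.91793301]
```

View pics/side1.png

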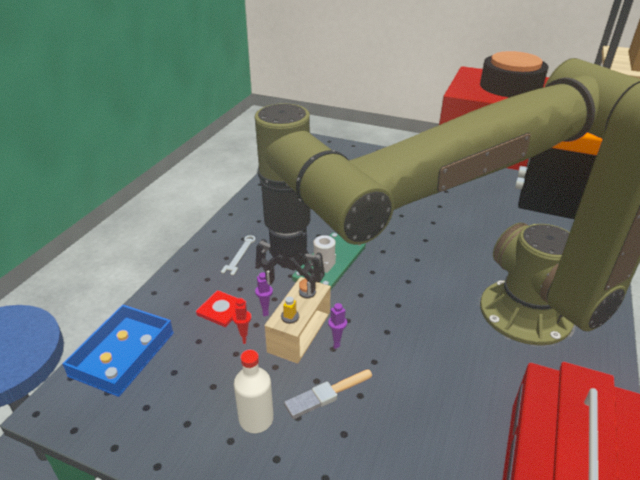

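View pics/top1.png

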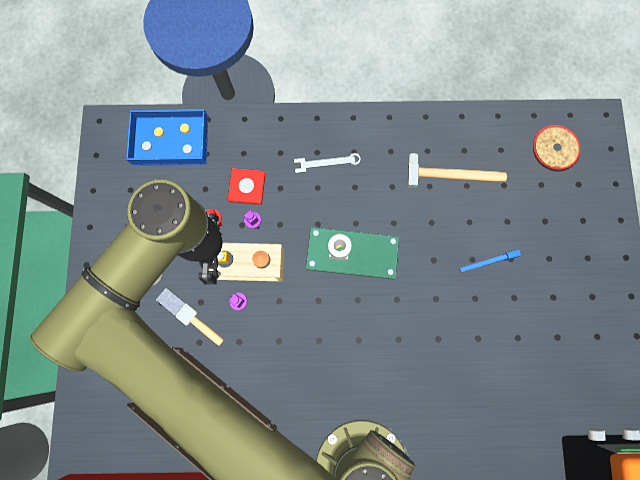

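```bash
python3 - <<'E'
from h import *
o=env.get_obs(); print(o["tool_pos"],o["orientation"][:,2],proj("side",o["tool_pos"]),proj("top",o["tool_pos"]),o["qvel"].max())
crop("side",235,220,110,110,5,"pics/s5.png","pics/side1.png")
E
```

```text
[0.49482366 0.32338124 0.17064226] [-0.00146349 -0.00258473 -0.99999559] [288.89940211 289.25975263] [217.19975117 253.62859989] 0.062448134469803664
```

View pics/s5.png

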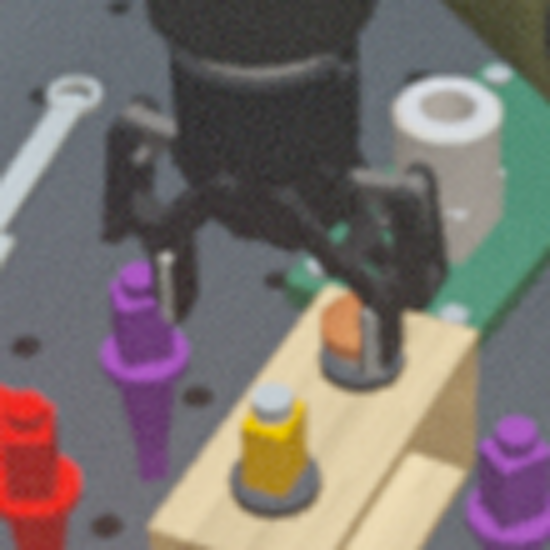

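```bash
python3 -m pendant '[[0,0,-0.03,0],[0,0,-0.055,0],[0,0,-0.069,0],[0,0,-0.069,0]]'
python3 -m pendant '[[0,0,0,0],[0,0,0,0],[0,0,0,0],[0,0,0,0],[0,0,0,0],[0,0,0,0],[0,0,0,0],[0,0,0,0]]' 1 60
python3 -m pendant '[[0,0,0.02,0],[0,0,0.05,0],[0,0,0.08,0],[0,0,0.11,0],[0,0,0.11,0],[0,0,0.11,0]]'
python3 - <<'E'
from h import *
o=env.get_obs(); print(o["tool_pos"],o["orientation"],proj("side",o["tool_pos"]))
cv2.imwrite("pics/side2.png",env.read_camera("side"));cv2.imwrite("pics/top2.png",env.read_camera("top"))
crop("side",210,180,130,130,5,"pics/s6.png","pics/side2.png")
E
```

```text
time: 1.62
tool_pos: [0.4943, 0.3238, 0.1008]
orientation: [[0.001, -1.0, -0.002], [-1.0, -0.001, -0.002], [0.002, 0.002, -1.0]]
wrist_force: [-0.5, 0.2, -0.2]
grip_width: 0.0852
time: 2.28
tool_pos: [0.4956, 0.3243, 0.1035]
orientation: [[0.0, -1.0, 0.002], [-1.0, -0.0, 0.001], [-0.001, -0.002, -1.0]]
wrist_force: [-0.3, 0.4, 5.5]
grip_width: 0.0213
time: 2.78
tool_pos: [0.495, 0.3244, 0.2127]
orientation: [[-0.0, -1.0, -0.0], [-1.0, 0.0, 0.002], [-0.002, 0.0, -1.0]]
wrist_force: [-0.4, -0.9, -5.4]
grip_width: 0.0208
[0.49504401 0.32442697 0.21268622] [[-3.47927731e-05 -9.99999999e-01 -2.12571286e-05]
 [-9.99998602e-01  3.47571934e-05  1.67149124e-03]
 [-1.67149050e-03  2.13152547e-05 -9.99998603e-01]] [288.04907635 274.53838419]
```

View pics/s6.png

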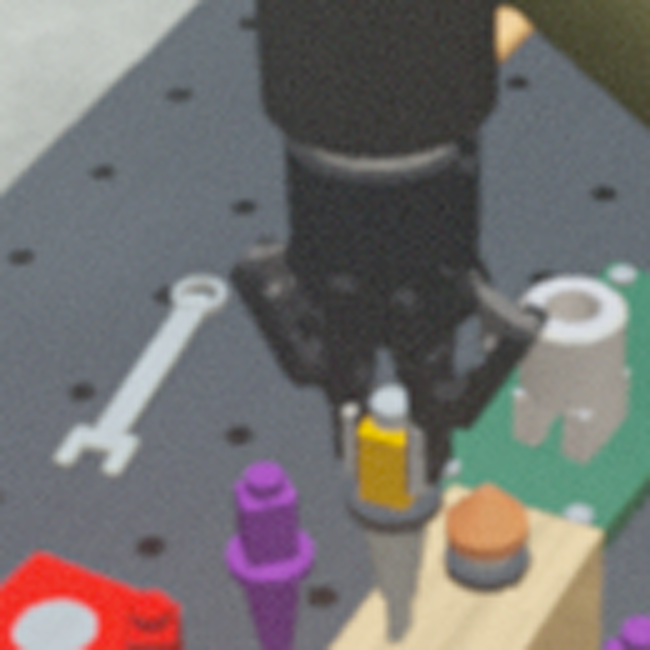

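```bash
python3 -m pendant '[[0,0,0.035,0],[0,-0.04,0.05,0],[0.01,-0.08,0.05,0],[0.02,-0.12,0.05,0],[0.028,-0.16,0.05,0],[0.028,-0.2,0.05,0],[0.028,-0.24,0.05,0],[0.028,-0.278,0.05,0],[0.028,-0.278,0.05,0],[0.028,-0.278,0.05,0]]'
python3 - <<'E'
from h import *
o=env.get_obs(); print(o["tool_pos"],o["orientation"][:,2],o["wrist_force"])
cv2.imwrite("pics/side3.png",env.read_camera("side"));cv2.imwrite("pics/top3.png",env.read_camera("top"))
crop("side",250,140,130,150,4,"pics/s7.png","pics/side3.png")
im=cv2.imread("pics/top0.png")[236:256,330:350]; im=cv2.resize(im,None,fx=30,fy=30,interpolation=cv2.INTER_CUBIC)
c=proj("top",(.5232,.0462,.0475)); print(c)
u=(c-[330,236]+.5)*30
cv2.circle(im,tuple(int(a) for a in u),4,(0,0,255),-1); cv2.imwrite("pics/t5.png",im)
E
```

```text
time: 3.72
tool_pos: [0.5224, 0.044, 0.2601]
orientation: [[-0.003, -1.0, -0.003], [-1.0, 0.003, -0.001], [0.001, 0.003, -1.0]]
wrist_force: [-0.4, 0.5, -4.9]
grip_width: 0.0213
[0.52239885 0.04402526 0.26005185] [-3.48039122e-03 -7.84798981e-04 -9.99993635e-01] [-0.36502897  0.49641594 -4.86051955]
[338.55000999 249.07830922]
```

View pics/t5.png

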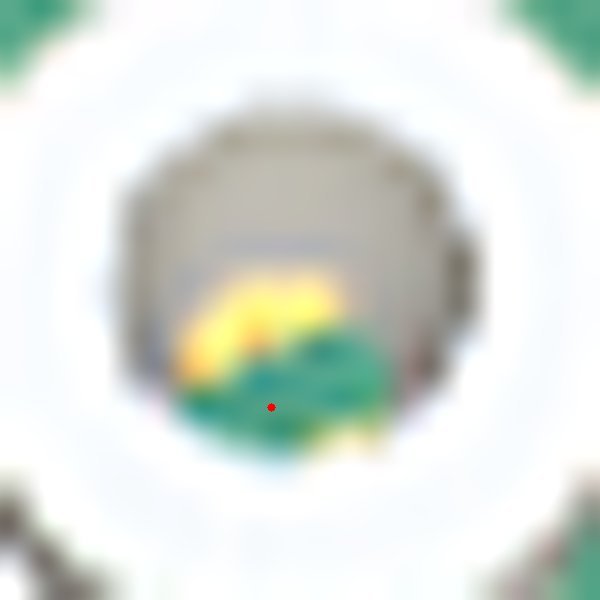

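View pics/s7.png

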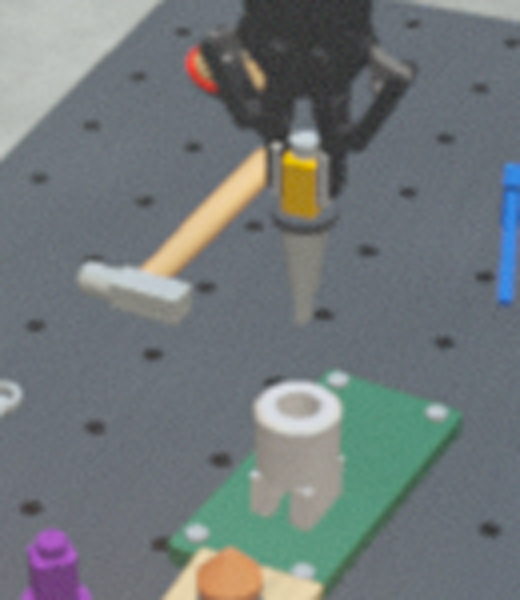

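```bash
python3 -m pendant '[[0,0,-0.03,0.12],[0,0,-0.06,0.24],[0,0,-0.075,0.36],[0,0,-0.085,0.42],[0,0,-0.095,0.42],[0,0,-0.105,0.42],[0,0,-0.112,0.42],[0,0,-0.115,0.42],[0,0,-0.115,0.42]]'
python3 - <<'E'
from h import *
crop("side",250,140,130,150,4,"pics/s8.png")
o=env.get_obs(); print(o["tool_pos"],o["wrist_force"],o["ft_torque"])
E
```

```text
time: 4.57
tool_pos: [0.5228, 0.0462, 0.1465]
orientation: [[0.407, -0.913, -0.001], [-0.913, -0.407, -0.0], [-0.0, 0.001, -1.0]]
wrist_force: [0.1, -0.5, -3.5]
grip_width: 0.021
[0.52312034 0.04611636 0.14731074] [ 0.32395662  0.02620537 -4.80418154] [-0.04417454  0.01171663  0.03129232]
```

View pics/s8.png

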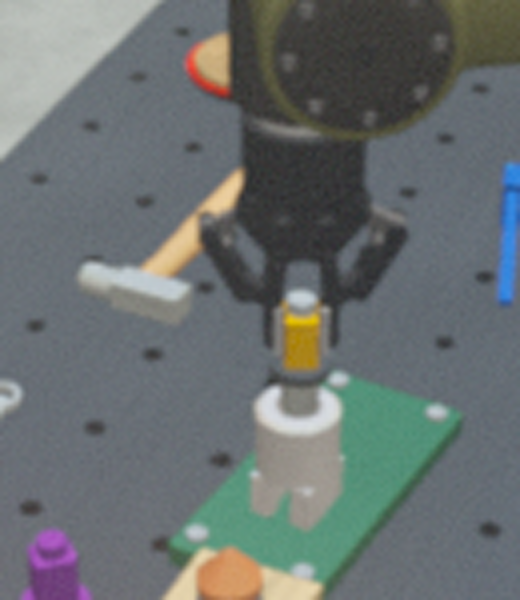

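```bash
python3 -m pendant '[[0,0,-0.002,0],[0,0,-0.004,0],[0,0,-0.006,0],[0,0,-0.008,0],[0,0,-0.009,0],[0,0,-0.009,0]]'
python3 -m pendant '[[0,0,-0.001,0],[0,0,-0.002,0],[0,0,-0.003,0],[0,0,-0.004,0],[0,0,-0.004,0]]'
```

```text
time: 5.12
tool_pos: [0.5229, 0.0459, 0.1379]
orientation: [[0.408, -0.913, -0.001], [-0.913, -0.408, -0.0], [-0.0, 0.001, -1.0]]
wrist_force: [-0.6, -0.5, -4.2]
grip_width: 0.0209
time: 5.53
tool_pos: [0.523, 0.046, 0.134]
orientation: [[0.408, -0.913, -0.0], [-0.913, -0.408, -0.0], [-0.0, 0.0, -1.0]]
wrist_force: [0.1, 0.1, -5.2]
grip_width: 0.0211
```

```bash
python3 -m pendant '[[0,0,-0.001,0],[0,0,-0.002,0],[0,0,-0.003,0],[0,0,-0.004,0],[0,0,-0.004,0]]'
```

```text
time: 5.95
tool_pos: [0.5233, 0.046, 0.1302]
orientation: [[0.408, -0.913, 0.0], [-0.913, -0.408, -0.0], [0.0, -0.0, -1.0]]
wrist_force: [1.5, -0.6, -4.7]
grip_width: 0.0211
```

```bash
python3 -m pendant '[[0,0,-0.001,0],[0,0,-0.002,0],[0,0,-0.003,0],[0,0,-0.003,0]]'; python3 -m pendant '[[0,0,-0.001,0],[0,0,-0.001,0]]'
```

```text
time: 6.28
tool_pos: [0.5235, 0.0459, 0.1274]
orientation: [[0.408, -0.913, 0.001], [-0.913, -0.408, -0.0], [0.001, -0.001, -1.0]]
wrist_force: [2.0, -1.2, -4.2]
grip_width: 0.0212
time: 6.45
tool_pos: [0.5236, 0.0459, 0.1266]
orientation: [[0.408, -0.913, 0.001], [-0.913, -0.408, -0.0], [0.001, -0.001, -1.0]]
wrist_force: [2.0, -1.8, -4.2]
grip_width: 0.0213
```

```bash
python3 - <<'E'
from h import *
o=env.get_obs(); print(o["tool_pos"],o["wrist_force"],o["ft_torque"])
crop("side",250,140,130,150,4,"pics/s9.png")
E
```

```text
[0.52356725 0.04586062 0.12655992] [ 2.01616801 -1.79651597 -4.21385951] [-0.53413778 -1.34539346  0.02078673]
```

View pics/s9.png

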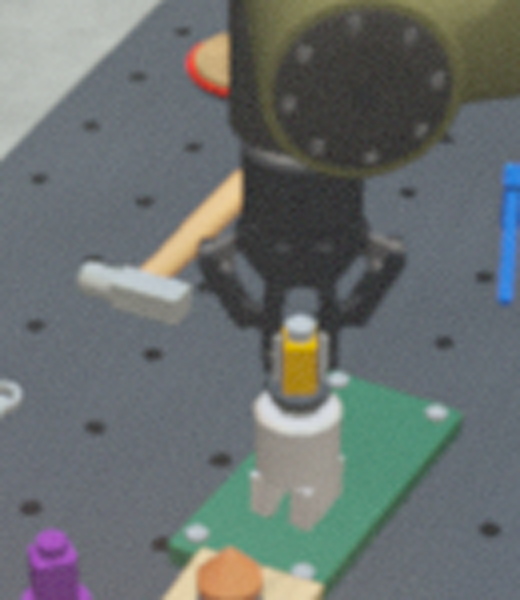

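```bash
python3 -m pendant '[[0.0006,-0.0005,-0.001,0],[0.0006,-0.0005,-0.002,0],[0.0006,-0.0005,-0.002,0]]'; python3 -m pendant '[[0,0,-0.001,0],[0,0,-0.001,0]]'
```

```text
time: 6.75
tool_pos: [0.5239, 0.0456, 0.1242]
orientation: [[0.408, -0.913, 0.0], [-0.913, -0.408, 0.0], [-0.0, -0.001, -1.0]]
wrist_force: [4.0, -0.1, -3.3]
grip_width: 0.0213
time: 6.92
tool_pos: [0.524, 0.0456, 0.1237]
orientation: [[0.408, -0.913, 0.001], [-0.913, -0.408, 0.0], [0.0, -0.001, -1.0]]
wrist_force: [1.2, -0.2, -1.2]
grip_width: 0.0211
```

```bash
python3 -m pendant '[[0.0003,0,-0.0005,0.04],[0.0003,0,-0.001,-0.04],[0.0003,0,-0.001,0.04],[0.0003,0,-0.001,-0.04],[0.0003,0,-0.001,0]]'; 
```

```text
time: 7.33
tool_pos: [0.5241, 0.0456, 0.1229]
orientation: [[0.404, -0.915, 0.0], [-0.915, -0.404, 0.0], [0.0, -0.001, -1.0]]
wrist_force: [1.3, 1.0, 0.7]
grip_width: 0.0211
```

```bash
python3 -m pendant '[[0,-0.0002,-0.0005,0.04],[0,-0.0002,-0.001,-0.04],[0,-0.0002,-0.001,0.04],[0,-0.0002,-0.001,-0.04],[0,-0.0002,-0.001,0.04],[0,-0.0002,-0.001,0]]'; 
```

```text
time: 7.83
tool_pos: [0.5241, 0.0455, 0.1226]
orientation: [[0.412, -0.911, 0.001], [-0.911, -0.412, 0.0], [0.0, -0.001, -1.0]]
wrist_force: [0.1, 1.1, 3.6]
grip_width: 0.0212
```

```bash
python3 -m pendant '[[0,-0.0002,-0.0005,0.05],[0,-0.0002,-0.001,-0.05],[0,-0.0002,-0.0015,0.05],[0,-0.0002,-0.0015,-0.05],[0,-0.0002,-0.0015,0.05],[0,-0.0002,-0.0015,-0.05],[0,-0.0002,-0.0015,0]]'; 
```

```text
time: 8.42
tool_pos: [0.5242, 0.0455, 0.122]
orientation: [[0.403, -0.915, 0.002], [-0.915, -0.403, 0.001], [-0.0, -0.002, -1.0]]
wrist_force: [-2.5, 1.8, 7.7]
grip_width: 0.0214
```

```bash
python3 -m pendant '[[-0.0003,-0.0003,-0.0005,0.07],[-0.0003,-0.0003,-0.0008,-0.07],[-0.0003,-0.0003,-0.001,0.07],[-0.0003,-0.0003,-0.001,-0.07],[-0.0003,-0.0003,-0.001,0.07],[-0.0003,-0.0003,-0.001,-0.07],[-0.0003,-0.0003,-0.001,0.07],[-0.0003,-0.0003,-0.001,0]]'; 
```

```text
time: 9.08
tool_pos: [0.5242, 0.0454, 0.1218]
orientation: [[0.418, -0.909, 0.003], [-0.909, -0.418, 0.001], [0.0, -0.003, -1.0]]
wrist_force: [-3.3, 3.2, 10.5]
grip_width: 0.0215
```

```bash
python3 -m pendant '[[0,-0.0003,0,0.1],[0,-0.0003,0,0.1],[0,-0.0003,0,-0.1],[0,-0.0003,0,-0.1],[0,-0.0003,-0.0003,0.1],[0,-0.0003,-0.0003,0.1],[0,-0.0003,-0.0003,-0.1],[0,-0.0003,-0.0003,-0.1],[0,-0.0003,-0.0003,0],[0,-0.0003,-0.0003,0]]'; python3 - <<'E'
from h import *
o=env.get_obs(); print(o["tool_pos"],o["wrist_force"],o["ft_torque"])
crop("side",300,190,50,80,8,"pics/s10.png")
E
```

```text
time: 9.92
tool_pos: [0.5242, 0.0453, 0.1217]
orientation: [[0.413, -0.911, 0.003], [-0.911, -0.413, 0.001], [-0.0, -0.003, -1.0]]
wrist_force: [-3.9, 4.4, 12.0]
grip_width: 0.021
[0.52421826 0.04534401 0.12171018] [-3.90747047  4.36311048 11.95072833] [1.41973334 1.66373904 0.51192239]
```

View pics/s10.png

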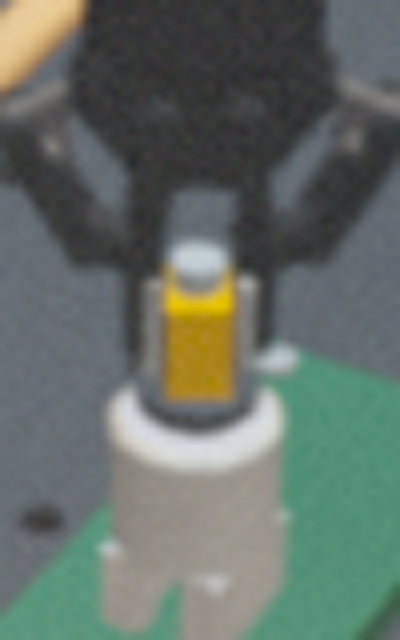

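```bash
python3 - <<'E'
from h import *
for z in (.159,.163,.167,.178): print(z,proj("side",(.5238,.0458,z)))
for z in (.115,.153):print(z,proj("side",(.5238,.0458,z)))
print(proj("side",(.5238,.0458,.102)))
E
python3 -m pendant '[[0,0,0,0],[0,0,0,0]]' -0.2
python3 -m pendant '[[0,0,0,0],[0,0,0,0],[0,0,0,0],[0,0,0,0],[0,0,0,0]]' -1
python3 - <<'E'
from h import *
crop("side",300,190,50,80,8,"pics/s11.png")
E
```

```text
0.159 [324.18999177 222.88816678]
0.163 [324.20989945 221.59907214]
0.167 [324.22987782 220.30540071]
0.178 [324.28518585 216.72400529]
0.115 [323.97556689 236.77295404]
0.153 [324.16026195 224.81328028]
[323.91377175 240.7744128 ]
time: 10.13
tool_pos: [0.5234, 0.0446, 0.1188]
orientation: [[0.408, -0.913, -0.001], [-0.913, -0.408, 0.0], [-0.0, 0.0, -1.0]]
wrist_force: [-0.2, 0.2, -1.1]
grip_width: 0.0443
time: 10.55
tool_pos: [0.5236, 0.0444, 0.1183]
orientation: [[0.408, -0.913, -0.0], [-0.913, -0.408, -0.0], [0.0, 0.0, -1.0]]
wrist_force: [0.7, -0.1, 0.4]
grip_width: 0.0856
```

View pics/s11.png

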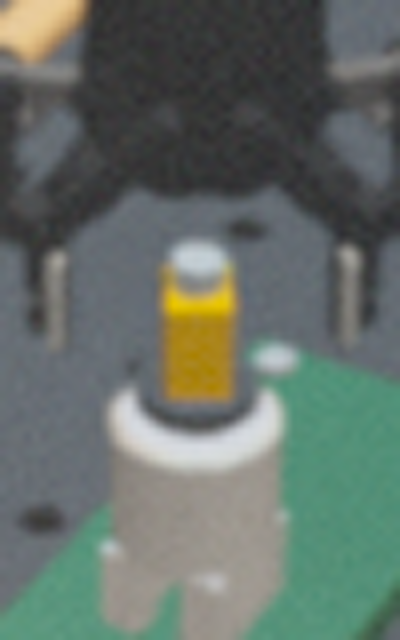

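```bash
python3 -m pendant '[[0,0,0.035,0],[0,0,0.07,0],[0,0,0.105,0],[0,-0.04,0.11,-0.04],[0,-0.08,0.11,-0.08],[0,-0.12,0.11,-0.12],[0,-0.16,0.11,-0.16],[0,-0.2,0.1,-0.16],[0,-0.24,0.1,-0.16]]'
python3 - <<'E'
from h import *
print(env.get_obs()["tool_pos"])
cv2.imwrite("pics/top4.png",env.read_camera("top"));cv2.imwrite("pics/side4.png",env.read_camera("side"))
E
```

```text
time: 11.35
tool_pos: [0.523, -0.1971, 0.217]
orientation: [[0.257, -0.966, -0.001], [-0.966, -0.257, 0.001], [-0.001, 0.001, -1.0]]
wrist_force: [1.6, 0.5, -0.9]
grip_width: 0.0854
[ 0.52296398 -0.19708031  0.21702021]
```

View pics/side4.png

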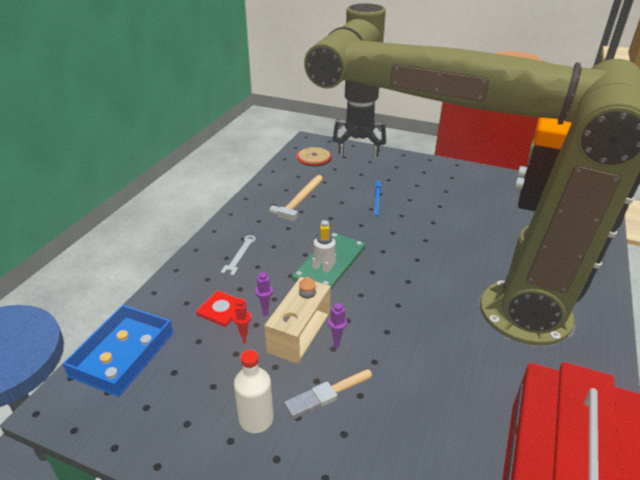

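View pics/top4.png

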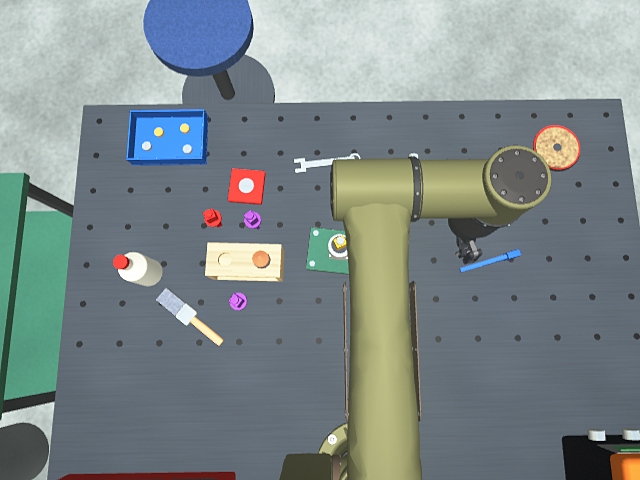

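```bash
python3 - <<'E'
from h import *
crop("side",360,170,40,55,10,"pics/s12.png","pics/side4.png")
print(proj("side",(.5068,-.3948,.042)),proj("side",(.4729,-.2674,.006)))
E
```

```text
[378.12191733 183.0371958 ] [375.63657603 214.2132457 ]
```

View pics/s12.png

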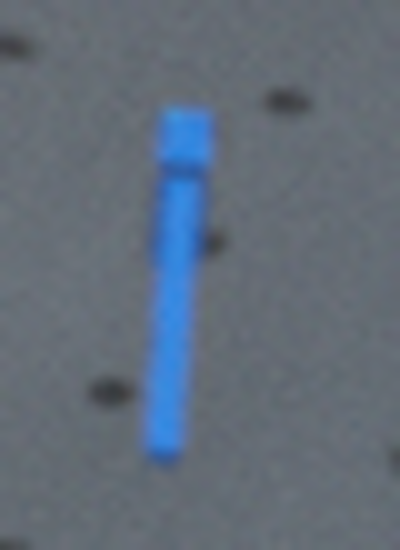

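```bash
python3 -m pendant '[[-0.003,-0.04,-0.03,0],[-0.006,-0.08,-0.06,0],[-0.01,-0.12,-0.09,0],[-0.013,-0.16,-0.11,0],[-0.0165,-0.1995,-0.12,0],[-0.0165,-0.1995,-0.12,0],[-0.0165,-0.1995,-0.12,0]]'
python3 - <<'E'
from h import *
o=env.get_obs(); print(o["tool_pos"],o["orientation"])
crop("side",330,130,90,100,6,"pics/s13.png")
E
```

```text
time: 12.03
tool_pos: [0.5047, -0.3979, 0.0943]
orientation: [[0.253, -0.967, -0.006], [-0.967, -0.253, 0.002], [-0.003, 0.005, -1.0]]
wrist_force: [-0.1, 0.9, -0.8]
grip_width: 0.0853
[ 0.50471566 -0.3979002   0.09429825] [[ 0.25305954 -0.96743469 -0.00556731]
 [-0.96744442 -0.25307445  0.00214734]
 [-0.00348635  0.00484266 -0.9999822 ]]
```

View pics/s13.png

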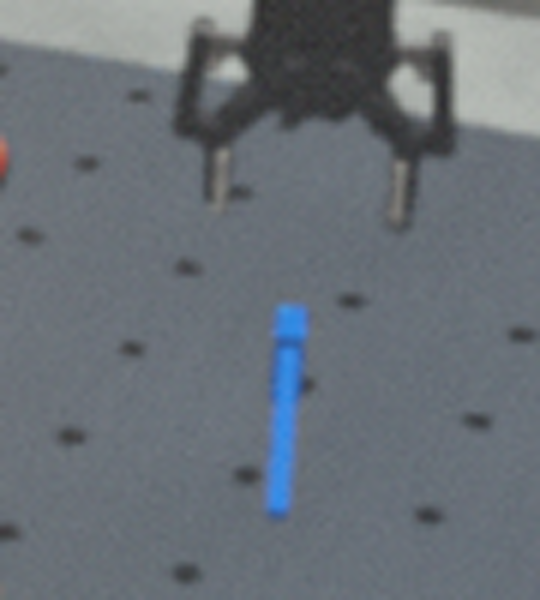

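```bash
python3 - <<'E'
from h import *
o=env.get_obs(); p=o["tool_pos"];print(p, proj("side",p+[0,0,.013]),proj("side",(.5068,-.3948,.042)))
E
python3 -m pendant '[[0,0.0005,-0.03,0],[0,0.0005,-0.06,0],[0,0.0005,-0.078,0],[0,0.0005,-0.087,0],[0,0.0005,-0.087,0],[0,0.0005,-0.087,0]]'
```

```text
[ 0.50568188 -0.39641686  0.09589514] [380.13837727 164.80722602] [378.12191733 183.0371958 ]
time: 12.58
tool_pos: [0.508, -0.3943, 0.0128]
orientation: [[0.258, -0.966, 0.001], [-0.966, -0.258, -0.001], [0.001, -0.0, -1.0]]
wrist_force: [0.6, -0.2, 1.1]
grip_width: 0.0851
```

```bash
python3 -m pendant '[[0,0,0,0],[0,0,0,0],[0,0,0,0],[0,0,0,0],[0,0,0,0],[0,0,0,0],[0,0,0,0],[0,0,0,0]]' 1 100
python3 -m pendant '[[0,0,0.02,0],[0,0,0.05,0],[0,0,0.05,0],[0,0,0.05,0],[0,0,0.05,0]]'
python3 - <<'E'
from h import *
o=env.get_obs(); print(o["tool_pos"],o["orientation"])
cv2.imwrite("pics/top5.png",env.read_camera("top"));cv2.imwrite("pics/side5.png",env.read_camera("side"))
crop("side",330,130,90,100,6,"pics/s14.png","pics/side5.png")
E
```

```text
time: 13.25
tool_pos: [0.5074, -0.3947, 0.012]
orientation: [[0.257, -0.966, 0.0], [-0.966, -0.257, -0.001], [0.001, -0.0, -1.0]]
wrist_force: [-0.3, 1.1, 2.7]
grip_width: 0.0145
time: 13.67
tool_pos: [0.5068, -0.394, 0.0601]
orientation: [[0.257, -0.966, -0.001], [-0.966, -0.257, 0.001], [-0.002, 0.001, -1.0]]
wrist_force: [-0.2, -0.0, -3.7]
grip_width: 0.0145
[ 0.5067761  -0.39398484  0.06014934] [[ 2.56773740e-01 -9.66471007e-01 -1.01971488e-03]
 [-9.66470171e-01 -2.56775011e-01  1.41514243e-03]
 [-1.62953143e-03  6.22152603e-04 -9.99998479e-01]]
```

View pics/s14.png

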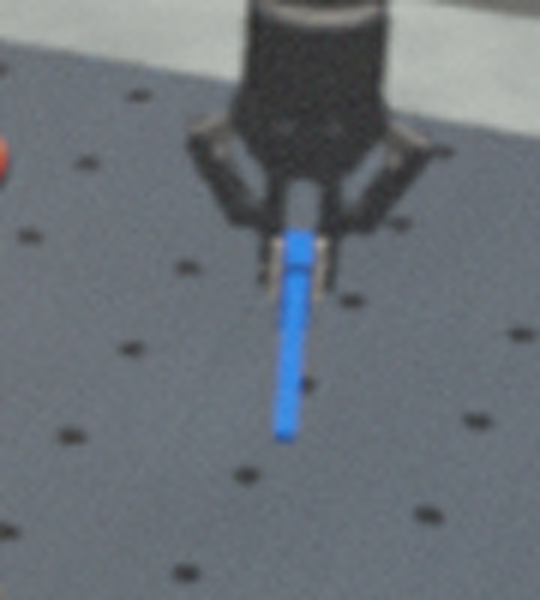

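```bash
python3 - <<'E'
from h import *
t=cv2.imread("pics/top0.png")
h=cv2.cvtColor(t,cv2.COLOR_BGR2HSV); m=cv2.inRange(h,(0,0,190),(180,60,255))
k=np.zeros_like(m); k[225:285,300:405]=m[225:285,300:405]
n,l,st,ce=cv2.connectedComponentsWithStats(k)
B=[]
g=np.clip(200-h[...,1].astype(float),0,None)
for i in range(1,n):
    print(st[i],ce[i]); 
    if 5<st[i][4]<60: B.append(plane("top",*ce[i],.022)[:2])
B=np.array(B); print(B); 
for i in range(len(B)):
    for j in range(i): d=B[i]-B[j]; print(np.linalg.norm(d),np.degrees(np.arctan2(d[1],d[0])))
crop("top",450,225,85,60,9,"pics/t6.png","pics/top5.png")
crop("side",360,160,40,60,10,"pics/s15.png","pics/side5.png")
print(proj("top",(.4726,-.2655,.0515)),proj("side",(.4726,-.2655,.0515)))
E
```

```text
[313 230   6   6  25] [315.28 232.48]
[328 234  23  25 335] [339.29552239 245.3641791 ]
[390 238   6   6  25] [392.76 240.68]
[337 241   4   3   9] [338.66666667 242.        ]
[336 245   2   2   2] [336.5 245.5]
[341 245   1   2   2] [341.  245.5]
[329 254   2   3   5] [329.4 255.2]
[310 261   5   6  25] [311.8  263.24]
[388 269   5   6  26] [390.  271.5]
[[ 0.57200163  0.10503652]
 [ 0.54771427 -0.09422007]
 [ 0.54615867  0.0450756 ]
 [ 0.49200023  0.11451108]
 [ 0.46810595 -0.08402518]]
0.20073131533145297 -96.94949342206264
0.0652929573262245 -113.31588159438265
0.1393043479303672 90.63983038237934
0.08056047632255148 173.2459183623738
0.2160387615589184 104.94484400322443
0.08805920227872252 127.95359273182564
0.2157281567645581 -118.79025418325206
0.0802584566135467 172.70225118153232
0.15086165285967254 -121.15663330771292
0.19996896338932876 -96.86266714893189
[464.21040085 267.15500927] [376.59296061 202.24746925]
```

View pics/t6.png

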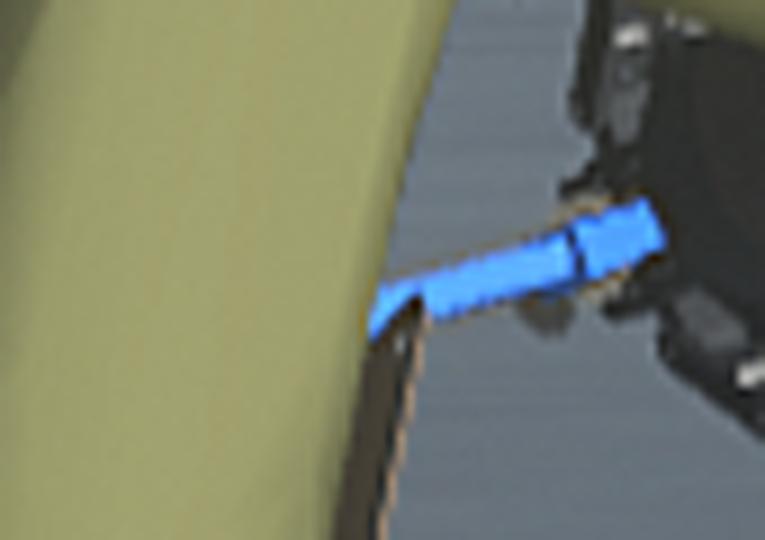

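View pics/s15.png

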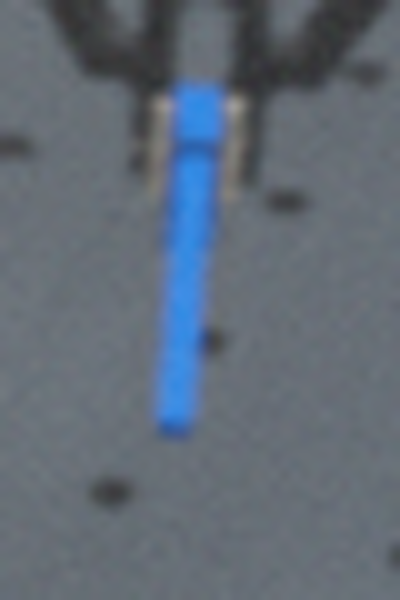

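```bash
python3 -m pendant '[[0,0.04,0,-0.1],[0,0.08,0,-0.2],[-0.002,0.12,0,-0.3],[-0.004,0.16,0,-0.38],[-0.0045,0.2,0,-0.38],[-0.0045,0.24,0,-0.38],[-0.0045,0.2575,0,-0.38],[-0.0045,0.2575,0,-0.38],[-0.0045,0.2575,0,-0.38]]'
python3 - <<'E'
from h import *
o=env.get_obs(); print(o["tool_pos"],o["orientation"])
cv2.imwrite("pics/top6.png",env.read_camera("top"));cv2.imwrite("pics/side6.png",env.read_camera("side"))
crop("side",280,150,110,110,5.4,"pics/s16.png","pics/side6.png")
crop("top",300,200,120,100,6,"pics/t7.png","pics/top6.png")
E
```

```text
time: 14.52
tool_pos: [0.5023, -0.136, 0.0606]
orientation: [[-0.117, -0.993, -0.001], [-0.993, 0.117, 0.0], [0.0, 0.001, -1.0]]
wrist_force: [-0.5, -1.1, -3.1]
grip_width: 0.0148
[ 0.50225354 -0.13598129  0.06060513] [[-1.17294063e-01 -9.93096145e-01 -1.46591627e-03]
 [-9.93097216e-01  1.17294154e-01  2.42394937e-05]
 [ 1.47871261e-04  1.45864052e-03 -9.99998925e-01]]
```

View pics/s16.png

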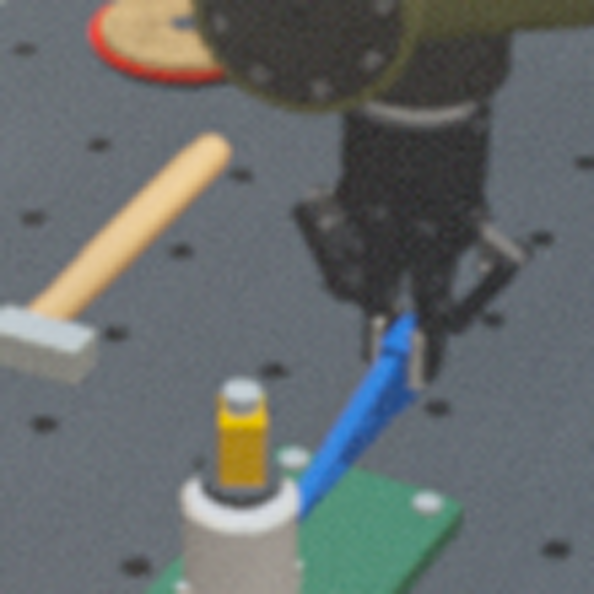

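View pics/t7.png

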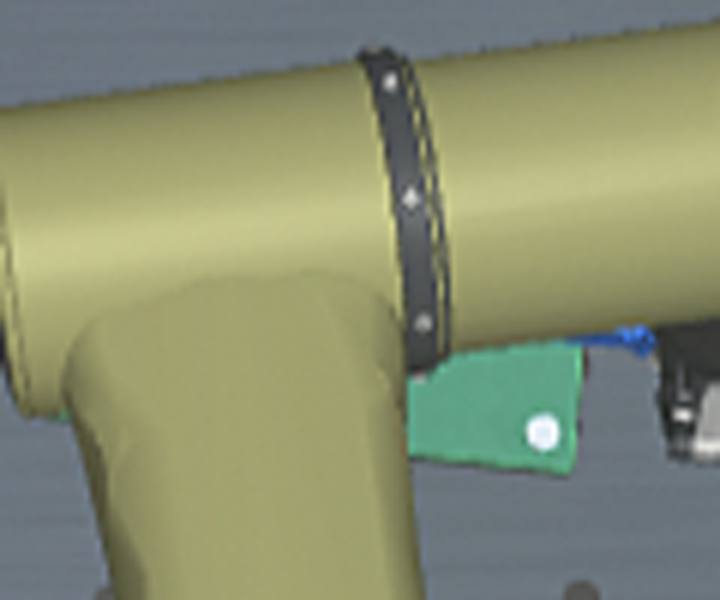

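```bash
cat > ov.py <<'E'
from h import *
S=np.array([.5242,.0450,0]); a=np.radians(83.1); X=np.array([np.cos(a),np.sin(a),0]); Y=np.array([-X[1],X[0],0]); Z=np.array([0,0,1.])
def st(p): d=np.asarray(p)-S; return d@X,d@Y,d[2]
def overlay(src,out,x0,y0,w,h,k,off=.0115):
    im=cv2.imread(src); o=env.get_obs(); p=o["tool_pos"]; dx=-o["orientation"][:,0]; dx[2]=0; dx/=np.linalg.norm(dx); dy=np.cross(Z,dx)
    c=p-[0,0,off]+.058*dx
    L=lambda x,y,z:c+x*dx+y*dy+z*Z
    im=cv2.resize(im[y0:y0+h,x0:x0+w],None,fx=k,fy=k,interpolation=cv2.INTER_CUBIC)
    for s in(-.005,.005):
        for A,B in((L(.075,s,.006),L(-.041,s,.035)),(L(.075,s,0),L(-.041,s,0))):
            q=[tuple(int(v) for v in (proj("side",P)+.5-[x0,y0])*k) for P in(A,B)]; cv2.line(im,*q,(0,0,255),1)
    cv2.imwrite(out,im); t=L(.075,0,.003); print("tip stand",st(t),"grip",st(p),"yaw err",np.degrees(np.arctan2(dx[1],dx[0]))-83.1)
E
python3 - <<'E'
from ov import *
overlay("pics/side6.png","pics/s17.png",310,190,60,60,10)
E
```

```text
tip stand (np.float64(-0.05072971473530346), np.float64(-0.0001225923973827243), np.float64(0.052244712918215905)) grip (np.float64(-0.1837297116220688), np.float64(-0.00015136947875157847), np.float64(0.060744712918215905)) yaw err 0.012397032496281213
```

View pics/s17.png

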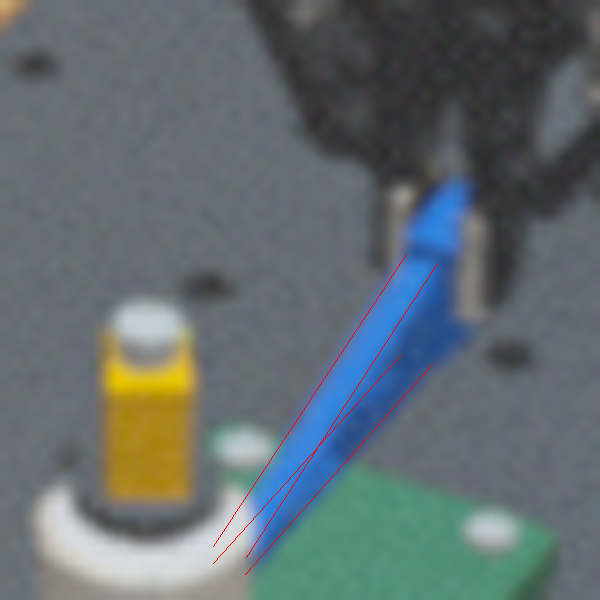

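```bash
python3 - <<'E'
from ov import *
print(proj("side",(.5242,.0450,.102)), "meas 323.6..324.1,241.4")
for n,uv in(("bolt",None),): pass
s=cv2.imread("pics/side6.png")
h=cv2.cvtColor(s,cv2.COLOR_BGR2HSV);m=cv2.inRange(h,(0,0,170),(180,50,255));k=np.zeros_like(m);k[228:250,325:368]=m[228:250,325:368]
n,l,stt,ce=cv2.connectedComponentsWithStats(k);print(stt[1:],ce[1:])
for y in(.04,-.04): print(proj("side",S+X*-.135+Y*y+Z*.022))
E
```

```text
[323.88523193 240.57195982] meas 323.6..324.1,241.4
[[332 233   5   3  12]
 [325 239  10  10  56]
 [357 241   4   3  10]] [[333.91666667 234.25      ]
 [329.89285714 244.375     ]
 [358.5        242.2       ]]
[358.42884942 242.72249218]
[333.69738604 234.62657995]
```

```bash
python3 -m pendant '[[0.0006,0,-0.012,0],[0.0006,0,-0.022,0],[0.0006,0,-0.027,0],[0.0006,0,-0.027,0],[0.0006,0,-0.0275,0]]'
python3 -m pendant '[[0,0,-0.0005,0],[0,0,-0.001,0],[0,0,-0.001,0]]'
```

```text
time: 15.03
tool_pos: [0.503, -0.1374, 0.0334]
orientation: [[-0.12, -0.993, -0.001], [-0.993, 0.12, -0.0], [0.0, 0.001, -1.0]]
wrist_force: [0.1, 0.4, -3.5]
grip_width: 0.0145
time: 15.28
tool_pos: [0.5032, -0.137, 0.0329]
orientation: [[-0.12, -0.993, -0.0], [-0.993, 0.12, 0.0], [-0.0, 0.0, -1.0]]
wrist_force: [-0.8, 0.0, -2.8]
grip_width: 0.0143
```

```bash
python3 -m pendant '[[0,0,-0.0005,0],[0,0,-0.001,0],[0,0,-0.001,0]]';python3 -m pendant '[[0,0,-0.0005,0],[0,0,-0.0005,0]]'
```

```text
time: 15.53
tool_pos: [0.5034, -0.137, 0.0321]
orientation: [[-0.12, -0.993, 0.0], [-0.993, 0.12, -0.0], [0.0, -0.0, -1.0]]
wrist_force: [-0.5, -0.2, -2.4]
grip_width: 0.0146
time: 15.7
tool_pos: [0.5036, -0.1371, 0.032]
orientation: [[-0.12, -0.993, 0.001], [-0.993, 0.12, -0.0], [0.0, -0.001, -1.0]]
wrist_force: [-1.0, -0.8, 0.9]
grip_width: 0.0146
```

```bash
python3 -m pendant '[[-0.0006,0,0.0005,0],[0.0006,0.0099,0.0005,0],[0.0018,0.0199,0.0005,0],[0.0018,0.0199,0.0005,0],[0.0018,0.0199,0.0005,0]]'
python3 - <<'E'
from ov import *
cv2.imwrite("pics/side7.png",env.read_camera("side")); overlay("pics/side7.png","pics/s18.png",300,190,60,60,10); print(env.get_obs()["wrist_force"])
E
```

```text
time: 16.12
tool_pos: [0.5053, -0.1161, 0.032]
orientation: [[-0.118, -0.993, 0.0], [-0.993, 0.118, 0.0], [-0.0, -0.0, -1.0]]
wrist_force: [0.1, -0.2, -1.0]
grip_width: 0.0149
tip stand (np.float64(-0.029570252036779047), np.float64(-0.0004133928336575764), np.float64(0.02353472262137713)) grip (np.float64(-0.16257009241821097), np.float64(-0.0006194474711582881), np.float64(0.03203472262137713)) yaw err 0.08876741203658867
[ 0.12653582  1.04480074 -1.07780739]
```

View pics/s18.png

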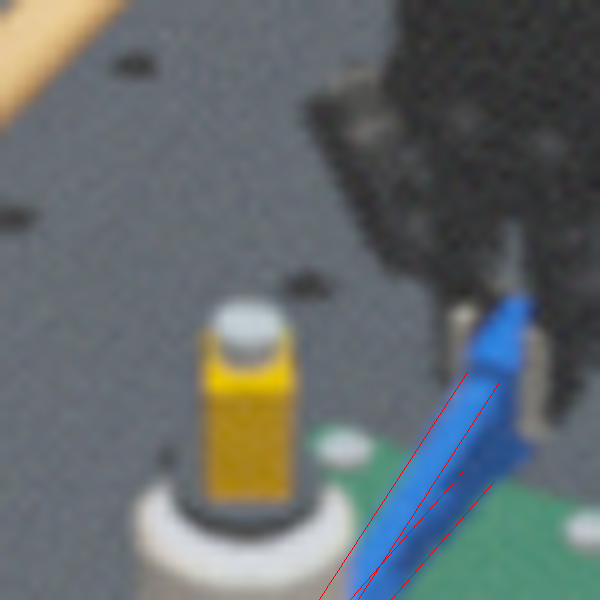

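```bash
python3 -m pendant '[[0.0012,0.0099,0,0],[0.0024,0.0199,0,0],[0.0024,0.0199,0,0]]'; python3 -m pendant '[[0.0012,0.0099,0,0],[0.0021,0.0169,0,0],[0.0021,0.0169,0,0]]'
```

```text
time: 16.42
tool_pos: [0.5078, -0.0957, 0.032]
orientation: [[-0.119, -0.993, 0.0], [-0.993, 0.119, 0.0], [-0.0, -0.0, -1.0]]
wrist_force: [0.0, 0.7, -0.5]
grip_width: 0.015
time: 16.67
tool_pos: [0.5099, -0.0789, 0.032]
orientation: [[-0.119, -0.993, 0.0], [-0.993, 0.119, 0.0], [-0.001, -0.0, -1.0]]
wrist_force: [0.1, 0.4, 0.2]
grip_width: 0.0141
```

```bash
python3 -m pendant '[[0.0005,0.004,0,0],[0.001,0.0079,0,0],[0.001,0.0079,0,0]]'; python3 -m pendant '[[0.0004,0.003,0,0],[0.0004,0.003,0,0]]';  python3 -m pendant '[[0.0002,0.002,0,0],[0.0002,0.002,0,0]]'
```

```text
time: 16.92
tool_pos: [0.5107, -0.0718, 0.032]
orientation: [[-0.119, -0.993, 0.0], [-0.993, 0.119, 0.0], [-0.0, -0.0, -1.0]]
wrist_force: [-0.0, 0.9, 0.2]
grip_width: 0.015
time: 17.08
tool_pos: [0.511, -0.0694, 0.032]
orientation: [[-0.12, -0.993, -0.0], [-0.993, 0.12, -0.0], [0.0, 0.0, -1.0]]
wrist_force: [-0.3, 0.5, 0.5]
grip_width: 0.0145
time: 17.25
tool_pos: [0.5109, -0.0683, 0.032]
orientation: [[-0.12, -0.993, -0.001], [-0.993, 0.12, -0.002], [0.002, 0.001, -1.0]]
wrist_force: [0.1, -5.0, 0.1]
grip_width: 0.0147
```

```bash
python3 -m pendant '[[0.0002,0.002,0,0],[0.0002,0.002,0,0]]';python3 -m pendant '[[0.0002,0.002,0,0],[0.0002,0.002,0,0]]'
```

```text
time: 17.42
tool_pos: [0.5109, -0.0674, 0.0321]
orientation: [[-0.121, -0.993, -0.001], [-0.993, 0.121, -0.004], [0.004, 0.001, -1.0]]
wrist_force: [-1.9, -8.4, 1.5]
grip_width: 0.0148
time: 17.58
tool_pos: [0.5108, -0.0665, 0.0323]
orientation: [[-0.121, -0.993, -0.002], [-0.993, 0.121, -0.005], [0.006, 0.002, -1.0]]
wrist_force: [-1.0, -14.5, 0.8]
grip_width: 0.0146
```

```bash
python3 -m pendant '[[0.0002,0.001,0,0],[0.0002,0.0015,0,0],[0.0002,0.0015,0,0]]'
```

```text
time: 17.83
tool_pos: [0.5108, -0.0661, 0.0324]
orientation: [[-0.122, -0.993, -0.003], [-0.993, 0.122, -0.007], [0.007, 0.002, -1.0]]
wrist_force: [-1.7, -18.2, 1.2]
grip_width: 0.0146
```

```bash
python3 -m pendant '[[0.0001,0.001,0,0],[0.0001,0.001,0,0]]'
```

```text
time: 18.0
tool_pos: [0.5107, -0.0656, 0.0324]
orientation: [[-0.122, -0.993, -0.003], [-0.993, 0.122, -0.008], [0.008, 0.002, -1.0]]
wrist_force: [-1.6, -19.8, 0.7]
grip_width: 0.0144
```

```bash
python3 -m pendant '[[0.0001,0.001,0,0],[0.0001,0.001,0,0]]'; python3 -m pendant '[[0.0001,0.001,0,0],[0.0001,0.001,0,0]]'
```

```text
time: 18.17
tool_pos: [0.5107, -0.065, 0.0325]
orientation: [[-0.122, -0.993, -0.003], [-0.992, 0.122, -0.008], [0.009, 0.002, -1.0]]
wrist_force: [-1.9, -21.1, 1.7]
grip_width: 0.0148
time: 18.33
tool_pos: [0.5107, -0.0645, 0.0326]
orientation: [[-0.122, -0.992, -0.004], [-0.992, 0.122, -0.009], [0.01, 0.003, -1.0]]
wrist_force: [-2.2, -23.3, 1.2]
grip_width: 0.0143
```

```bash
python3 - <<'E'
from ov import *
cv2.imwrite("pics/side8.png",env.read_camera("side")); overlay("pics/side8.png","pics/s19.png",295,200,65,75,8); print(env.get_obs()["wrist_force"],env.get_obs()["ft_torque"])
E
```

```text
tip stand (np.float64(0.02272083593891147), np.float64(-2.0552818419568297e-05), np.float64(0.02402344256541431)) grip (np.float64(-0.11027885887768027), np.float64(0.0002643659304588271), np.float64(0.03252344256541431)) yaw err -0.12274176166262407
[ -1.8532386  -22.52643803   1.70408571] [-7.29789753  0.68733345 -0.09072321]
```

View pics/s19.png

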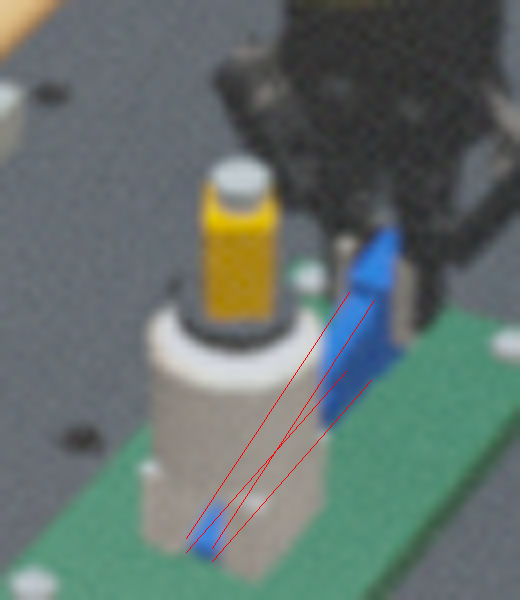

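```bash
python3 -m pendant '[[0.0001,0.001,0,0],[0.0001,0.001,0,0]]'; python3 -m pendant '[[0.0001,0.001,0,0],[0.0001,0.001,0,0]]'
```

```text
time: 18.55
tool_pos: [0.5107, -0.0638, 0.0326]
orientation: [[-0.122, -0.992, -0.004], [-0.992, 0.122, -0.01], [0.01, 0.003, -1.0]]
wrist_force: [-2.3, -24.9, 2.1]
grip_width: 0.0145
time: 18.72
tool_pos: [0.5109, -0.0621, 0.0324]
orientation: [[-0.122, -0.992, -0.004], [-0.992, 0.122, -0.008], [0.009, 0.003, -1.0]]
wrist_force: [-2.4, -18.1, 0.7]
grip_width: 0.0148
```

Breaking loose: the force dropped. Continue gently.

```bash
python3 -m pendant '[[0,0,0,0],[0,0,0,0]]'; python3 -m pendant '[[0.0002,0.001,0,0],[0.0002,0.002,0,0],[0.0002,0.002,0,0]]'
```

```text
time: 18.88
tool_pos: [0.5112, -0.0606, 0.0322]
orientation: [[-0.122, -0.993, -0.003], [-0.993, 0.122, -0.006], [0.006, 0.002, -1.0]]
wrist_force: [-1.7, -13.5, 2.3]
grip_width: 0.0146
time: 19.13
tool_pos: [0.512, -0.0566, 0.032]
orientation: [[-0.121, -0.993, -0.001], [-0.993, 0.121, -0.002], [0.003, 0.001, -1.0]]
wrist_force: [-0.5, -6.7, -0.2]
grip_width: 0.0146
```

```bash
python3 -m pendant '[[0.0002,0.002,0,0],[0.0005,0.004,0,0],[0.0007,0.006,0,0],[0.0007,0.006,0,0]]'; python3 -m pendant '[[0.0002,0.002,0,0],[0.0005,0.004,0,0],[0.0007,0.006,0,0],[0.0007,0.006,0,0]]'
python3 - <<'E'
from ov import *
cv2.imwrite("pics/side9.png",env.read_camera("side")); overlay("pics/side9.png","pics/s20.png",295,200,65,75,8); print(env.get_obs()["wrist_force"],env.get_obs()["tool_pos"])
E
```

```text
time: 19.47
tool_pos: [0.5129, -0.0501, 0.032]
orientation: [[-0.121, -0.993, -0.001], [-0.993, 0.121, -0.002], [0.002, 0.001, -1.0]]
wrist_force: [-0.9, -5.1, 0.5]
grip_width: 0.0147
time: 19.8
tool_pos: [0.5137, -0.0437, 0.032]
orientation: [[-0.12, -0.993, -0.001], [-0.993, 0.12, -0.001], [0.001, 0.001, -1.0]]
wrist_force: [-0.3, -5.2, 0.4]
grip_width: 0.0147
tip stand (np.float64(0.043752904889468903), np.float64(-0.0002315730786686997), np.float64(0.023518215276527192)) grip (np.float64(-0.08924709511051325), np.float64(-0.0002315041807610923), np.float64(0.03201821527652719)) yaw err -2.9680897185357935e-05
[-0.8398745  -4.16836842  0.11570752] [ 0.51370796 -0.04362852  0.03201822]
```

View pics/s20.png

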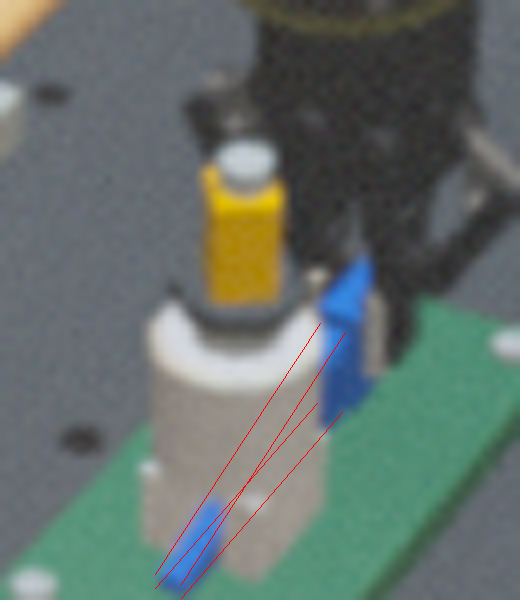

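```bash
python3 -m pendant '[[0.0002,0.0015,0,0],[0.0004,0.003,0,0],[0.0004,0.003,0,0],[0.0004,0.003,0,0]]'
python3 - <<'E'
from ov import *
cv2.imwrite("pics/side10.png",env.read_camera("side")); overlay("pics/side10.png","pics/s21.png",295,200,65,75,8); print(env.get_obs()["wrist_force"],env.get_obs()["tool_pos"])
for dz in (0,.005,.006,.007,.008,.010): print(dz,proj("side",S+Z*(.163+dz)))
for r in (.009,): print(proj("side",S+Z*(.17)+[r,0,0]))
E
```

```text
time: 20.18
tool_pos: [0.5142, -0.0404, 0.032]
orientation: [[-0.12, -0.993, -0.0], [-0.993, 0.12, -0.001], [0.001, 0.0, -1.0]]
wrist_force: [-1.1, -5.9, 1.5]
grip_width: 0.0143
tip stand (np.float64(0.04701693014621371), np.float64(-0.0002760090907948246), np.float64(0.02350898333992147)) grip (np.float64(-0.08598306720665877), np.float64(-0.0003025446501085764), np.float64(0.03200898333992147)) yaw err 0.011431395231454644
[-0.34447162 -4.82206371  0.05671521] [ 0.51417062 -0.04039667  0.03200898]
0 [324.18043388 221.40118191]
0.005 [324.20533944 219.78378374]
0.006 [324.21033382 219.45944244]
0.007 [324.21533264 219.13481302]
0.008 [324.2203359 218.8098951]
0.01 [324.23035578 218.15919221]
[320.94135731 218.36899645]
```

View pics/s21.png

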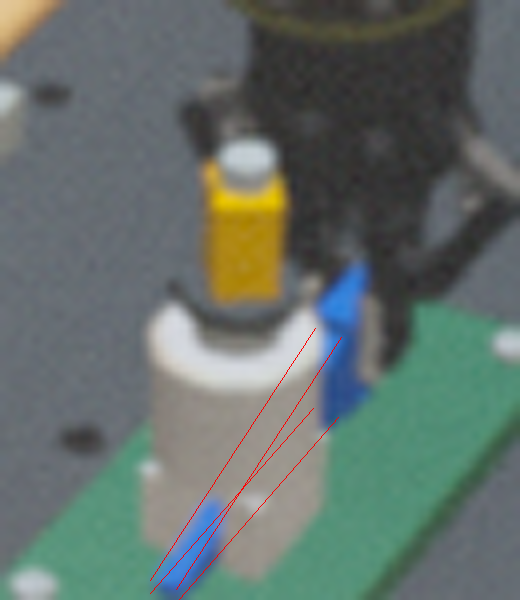

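```bash
python3 -m pendant '[[-0.0001,-0.0008,0,0],[-0.0001,-0.0008,0,0]]'; python3 -m pendant '[[0,0,0,0],[0,0,0,0]]' 0.4 20;
```

```text
time: 20.4
tool_pos: [0.5142, -0.0404, 0.032]
orientation: [[-0.12, -0.993, -0.0], [-0.993, 0.12, 0.001], [-0.001, 0.0, -1.0]]
wrist_force: [-1.6, -1.9, 0.8]
grip_width: 0.0149
time: 20.57
tool_pos: [0.5145, -0.0402, 0.032]
orientation: [[-0.12, -0.993, 0.001], [-0.993, 0.12, 0.001], [-0.001, -0.001, -1.0]]
wrist_force: [0.7, 0.1, -0.1]
grip_width: 0.0254
```

```bash
python3 -m pendant '[[0,0,0,0],[0,0,0,0],[0,0,0,0]]' -0.2; python3 -m pendant '[[0,0,0.02,0],[0,0,0.05,0],[-0.003,-0.02,0.09,0],[-0.006,-0.05,0.13,0],[-0.01,-0.09,0.15,0],[-0.015,-0.13,0.15,0],[-0.02,-0.17,0.15,0],[-0.02,-0.17,0.15,0]]'
python3 - <<'E'
from ov import *
print(env.get_obs()["tool_pos"])
cv2.imwrite("pics/side11.png",env.read_camera("side"));cv2.imwrite("pics/top11.png",env.read_camera("top"))
crop("side",270,180,100,110,5.4,"pics/s22.png","pics/side11.png"); crop("top",290,200,120,90,6.6,"pics/t8.png","pics/top11.png")
E
```

```text
time: 20.82
tool_pos: [0.5143, -0.0405, 0.032]
orientation: [[-0.119, -0.993, 0.0], [-0.993, 0.119, 0.0], [-0.0, -0.0, -1.0]]
wrist_force: [-0.4, -0.5, 0.2]
grip_width: 0.0512
time: 21.48
tool_pos: [0.4934, -0.215, 0.183]
orientation: [[-0.123, -0.992, 0.001], [-0.992, 0.123, -0.001], [0.001, -0.001, -1.0]]
wrist_force: [0.0, 0.1, -0.2]
grip_width: 0.0515
[ 0.49343366 -0.21495294  0.18302841]
```

View pics/s22.png

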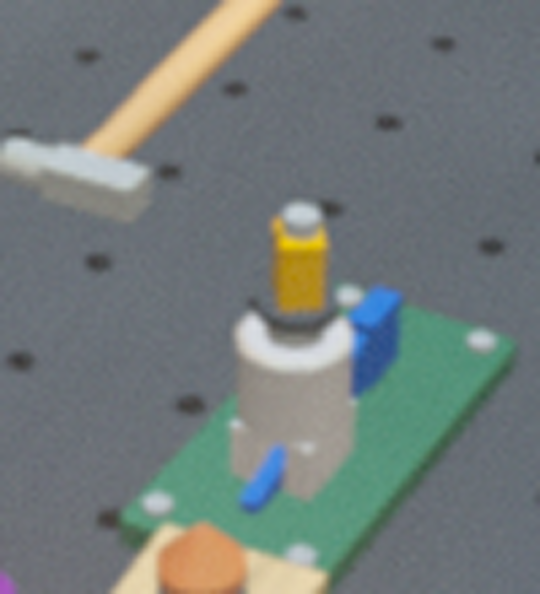

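View pics/t8.png

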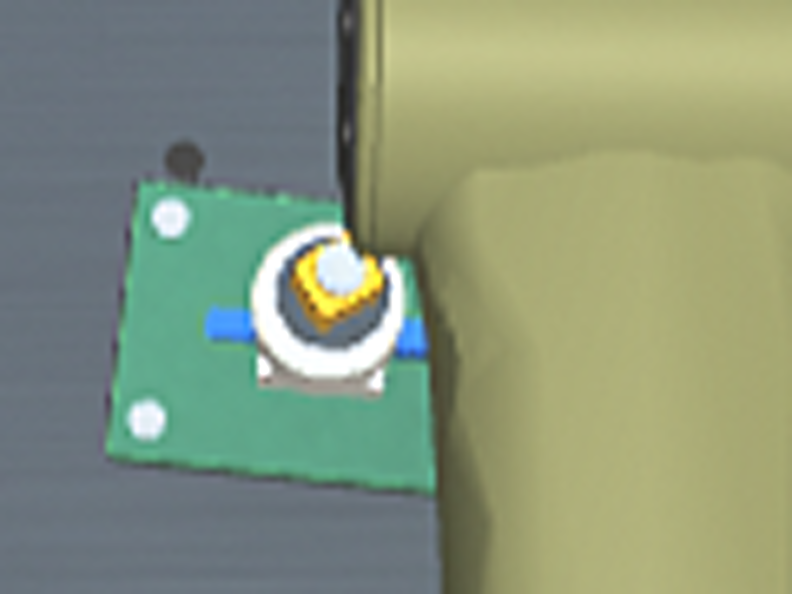

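```bash
python3 - <<'E'
from ov import *
tip=plane("top",290+207/6.6-.5,200+324/6.6-.5,.026); print("tip",st(tip))
n,e=tri((290+340/6.6-.5,200+270/6.6-.5),(270+302/5.4-.5,180+214/5.4-.5)); print("nose",n,st(n),e)
n0=plane("top",290+340/6.6-.5,200+270/6.6-.5,.1695); print(st(n0))
c=plane("top",290+334/6.6-.5,200+292/6.6-.5,.1215);print("collar",st(c))
E
```

```text
tip (np.float64(0.04620129274820673), np.float64(0.0008873879394269242), np.float64(0.026000000000000023))
nose [0.52176866 0.0426542  0.16917351] (np.float64(-0.002620907547432822), np.float64(0.0021319161864924445), np.float64(0.16917351204325137)) 5.8181032765162244e-05
(np.float64(-0.0026305695179498993), np.float64(0.0022234317060881156), np.float64(0.16949999999999998))
collar (np.float64(-0.001385301260364137), np.float64(0.0010877305185714834), np.float64(0.12149999999999994))
```

```bash
python3 -m pendant '[[0,0,0,0],[0,0,0,0],[0,0,0,0],[0,0,0,0]]'; python3 -c "
from workcell import env
print(env.get_obs()['time'], env.job_done())"
```

```text
time: 21.92
tool_pos: [0.4945, -0.2097, 0.1819]
orientation: [[-0.118, -0.993, -0.0], [-0.993, 0.118, 0.0], [-0.0, 0.0, -1.0]]
wrist_force: [0.0, 0.5, -0.4]
grip_width: 0.0512
the job is handed in; nothing more can be done
21.9167 None
```

The job is handed in at about 22 s. The yellow arbor was seated, then wedged loose with the drift, and stands free in the sleeve with the drift left through the slot.

- **Seating:** I turned the arbor about 0.42 rad from how it hung, before lowering it. The tang went into the ring without stopping on it. Twisting pushes of up to about 12 N, a little over the 10 N asked, seated it. It stayed in place when I let go.
- **Freeing:** The drift first met the tang with its tip about 19 mm past the sleeve's axis. The arbor broke loose at about 25 N, and I drove the tip on to about 46 mm, then let go.
- **Last checks:**
  - Arbor: it stands about 6 mm above home. It leans about 2 degrees, and the top of its nose is about 3.4 mm off the axis.
  - Drift: it lies flat on the plate with its tip 46 mm past the axis.
  - Robot: the gripper is clear, and the wrist force reads about zero.
- **Disagreements:**
  - Side camera: the drift showed about 1 mm to one side of where the arm's readings put it. It caused no side force on entry.
  - Home height: I judged it from the side view and about 2 mm of travel after first touch, not from a direct measurement.
- **Bystanders:** In the views I checked along the way, none of the other tools had moved. I did not measure their positions.

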